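Lock the bayonet plug into the dust-extraction port

TASK

Close the open dust-extraction port on the bench with the plug that fits it, the large one with the two lugs: set it down into the port with its lugs through the two notches, then twist it clockwise (seen from above) until the lugs lock against their stops. Let go of it there, and leave the other two plugs where they are.

Things in the scene. Friction and masses are not known exactly. Their poses are not given: they have to be found in the camera images.
- plug_grip (a point): Plug to fit: aluminium, 0.2-0.4 kg. Round body 64 mm across, 20 high; at its foot two opposite lugs, 20 wide, 8 thick, 96 mm tip to tip along x. Upright grip bar on top, in line with the lugs: 60 long (x), 16 thick (y), from 20 to 68 mm above the underside. Point: bar centre, 44 mm above the underside; z up. Pinch the bar across its 16 mm, fingertips above the body. Half-turn symmetric.
- port (a point): Open port near one end of the fixed header box (330 x 150 x 80 mm). Point: port axis on its seat, the box top; x along the box, z up. Rim 17 mm high, 120 wide; opening 76 mm, two notches out to 108, centred on the line +65 deg about z from x. Bar goes in along that line (+-12 deg, +-5 mm); 65 deg clockwise brings lugs under the rim (4 mm spare height) to fixed stops, bar along x. Turns freely.
- plain_plug_grip (a point): Bystander, leave alone: loose aluminium plug with the same 64 mm round body and the same grip bar (60 x 16 x 48 mm) but no lugs. The point is the centre of its grip bar, 44 mm above its underside.
- small_plug_grip (a point): Bystander, to be left alone: smaller loose plug with two lugs, 38 mm body and 58 mm over the lugs, grip bar 36 mm long, 16 mm thick and 48 mm tall. The point is the centre of its grip bar, 44 mm above its underside.
Things that resemble listed ones, but are neither listed nor needed, are in the scene too. Leave any brown or green look-alike of the part that bears plug_grip alone.

How it is judged:
By the outcome, as a careful person would: the job done as asked, in the order asked, and still so for the second after the job is handed in, with the robot touching nothing.
It also fails if it takes over 43 s, if anything falls off the work surface, if the arm or the gripper's body presses on something with over 40 N, if the wrist force passes 120 N, or if a joint passes its speed limit or range.

ROBOT

A 6-joint arm with a two-finger parallel gripper is mounted at the origin on the work surface. World frame = base frame: x ahead of the robot, y to its left, z up, the work surface at z = 0. Lengths are in m, angles in degrees, forces in N, time in s.
With the tool pointing down it reaches from about 0.35 to 0.875 m from the base axis. Payload 4.2 kg.
Tool frame: the origin (TCP) lies on the centre line of the jaws, within the pads' length; the fingertips stand 19 mm ahead of it and the grasp point (between the pads) is the TCP; z points along the fingers, y is the line along which they close (so a half turn about z gives the same grasp; the last joint's range is limited). The gripper opens to 87 mm and grips with 3 to 60 N. Pads are 19 mm wide; open, the fingers measure 117 mm over their backs; the gripper's body (75 mm by 190 mm) begins 51 mm behind the grasp point.
Start: joints at [-56.746, 22.042, 0.453, 0, -68.411, -14.817], TCP at [0.198, -0.593, 0.242] pointing down, gripper open.
Joint ranges: [-179.83, 179.83], [-69.29, 118.12], [-61.27, 80.66], [-181.25, 117.63], [-171.15, -9.14], [-177.46, 177.46]. Speed limits (degrees/s): [159.86, 159.86, 180, 180, 180, 180].

INTERFACE

Orientations are given as a 3x3 rotation matrix whose columns are the frame's x, y, z axes.
In Python, from station import sense, capture, finish_job, search_frame, masks_of gives the robot as it stands.
- The arm moves only by the tool drive_tool, never from a script. Its argument "rows" is a list of rows, each a list of 7 numbers: the opening in per cent of the stroke, from 0 (shut) to 100 (fully open), then the shift along the world's x, y, z in mm, then the turn, a rotation vector about the world's x, y, z in rad. In form: [[fingers, dx, dy, dz, wx, wy, wz], ...]. A call has 1 to 5 rows; each row shifts and turns the commanded pose from where the row before left it; what a row does not reach is not made up. A row lasts 1/12 s, in which the tool goes at most 41.7 mm and 7.16 degrees, less where a joint would pass 70% of its speed; a pose out of reach is approached as far as the arm can. A call is refused whole if a number of a shift passes 41.7 or a number of a turn 0.125, either way. A call with a gripper value outside its range is refused whole. The fingers move at their own pace and stop on an object; the grip force is fixed at half the most. Time passes only in rows, so rows that do not move let the fingers close. It gives the time, the measured TCP pose, the force, the opening and the grip force at its end, in the units of the state.
- sense(): the state, without advancing time (a new reading comes with each control period).
- capture(name): name is "scene" or "top" or "wrist"; returns a dict with "frame" (400x640x3 uint8, red, green, blue), "z_map" (400x640 float32, m along the optical axis (not along the pixel's ray), 0 where there is no reading), "fx", "fy", "cx", "cy" (pixels), "R" (3x3) and "t" (3): a world point X has camera coordinates R X + t; the wrist camera has in their place "T_tool_cam" (4x4, takes a point from camera to tool coordinates, whose origin is the TCP and whose axes are the flange's). Camera axes: x right, y down, z forward; pixel columns grow to the right and rows downward; lengths in m; the calibration is good to about 2 mm. The wrist camera is an equidistant fisheye: a pixel r from the principal point sees the ray r / f radians off the axis. A picture is of the moment at which its call begins: read the wrist's pose just before it.
- finish_job(): hands the job in; it is judged then, once.
Trained networks look in a picture, given as the dict that the camera call returned (one of the last four; its "shot" number tells which), for a name from the list of things; names that differ only in an ending like _2 or _b are one class to them, and where a whole thing is asked for, a point or a joint stands for the part that bears it (a point fixed in the world has none). Each returns a list of dicts, best first, with "p" (0 to 1); they miss things now and then, are a little off and sometimes report something else, mostly with a low value. They report only what shows in the picture. A call takes as long as a camera call. They do not tell look-alikes from the thing itself.
- search_frame(label, picture): "xy" ([column, row] in pixels, amid what is visible of it).
- masks_of(label, picture): "region" (400x640 bool, what is visible of it) and "xy" ([column, row] in pixels, amid what is visible of it).
The state is a dict: "time_s": time; "joints": joint angles; "joint_velocities": joint speeds; "effort": joint torques, N m; "tcp_pos": TCP position; "ee_rot": TCP orientation; "wrist_force": force on the tool from outside, world axes, zero at the start; "moment": the same for the moment, N m; "gripper_width": opening from 0.0 (shut) to 1.0 (fully open); "gripper_force": force on a finger pad.
Only numpy, scipy, OpenCV 4.12 (cv2) and the standard library are available. Lean on these libraries where they do the work, as an engineer would, in place of code of your own. Each camera call takes 0.05 s, during which the arm holds its last target. There are 200 camera calls.

## Working session

There is one attempt and no reset: what is moved stays moved. The work goes in short steps, Python scripts to look and compute and a tool call to move; the robot and the scene stay as the last step left them, time stands still between calls to the robot, and variables do not carry over. Pictures are saved under pics/ and viewed, at most 10 in all, crops included, and the job is handed in when it is done.

Besides the shell and the picture viewer there is one more tool, called after ">>>" as name(argument=value, ...), one argument or row to a line, values as JSON. drive_tool: Moves the arm, as the interface text tells. Its arguments: {"type":"object","properties":{"rows":{"type":"array"}},"required":["rows"]}

```bash
mkdir -p pics; cat > h.py <<'E'
import numpy as np, cv2
from station import *
def w(c,u,v,z=None):
    z=c["z_map"][int(v),int(u)] if z is None else z
    p=np.array([(u-c["cx"])/c["fx"]*z,(v-c["cy"])/c["fy"]*z,z])
    return c["R"].T@(p-c["t"])
def cloud(c,m):
    v,u=np.nonzero(m&(c["z_map"]>0)); z=c["z_map"][v,u]
    P=np.c_[(u-c["cx"])/c["fx"]*z,(v-c["cy"])/c["fy"]*z,z]
    return (P-c["t"])@c["R"]
E
python3 - <<'E'
from h import *
for n in ["top","scene"]:
    c=capture(n); cv2.imwrite(f"pics/{n}.png",c["frame"][...,::-1])
    for l in ["plug_grip","port","plain_plug_grip","small_plug_grip"]:
        for d in search_frame(l,c)[:5]:
            print(n,l,np.round(d["xy"]),round(d["p"],2),np.round(w(c,*d["xy"]),3))
print(sense()["time_s"])
E
```

```text
top plug_grip [369. 260.] 0.94 [ 0.411 -0.188  0.063]
top plug_grip [310. 182.] 0.82 [ 0.594 -0.05   0.07 ]
top plug_grip [363. 166.] 0.57 [ 0.638 -0.178  0.04 ]
top port [210. 248.] 0.64 [0.44  0.175 0.094]
top plain_plug_grip [429. 234.] 0.65 [ 0.472 -0.333  0.056]
top small_plug_grip [328. 227.] 0.52 [ 0.487 -0.092  0.069]
scene plug_grip [279. 155.] 0.79 [ 0.413 -0.197  0.017]
scene plug_grip [306. 226.] 0.77 [ 0.603 -0.061  0.021]
scene port [427. 207.] 0.96 [0.513 0.195 0.079]
scene plain_plug_grip [221. 159.] 0.78 [ 0.476 -0.332  0.03 ]
scene small_plug_grip [305. 182.] 0.78 [ 0.51  -0.093  0.063]
0.5
```

View pics/top.png

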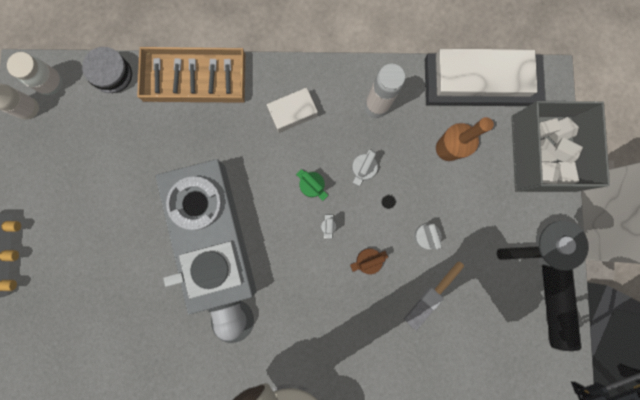

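View pics/scene.png

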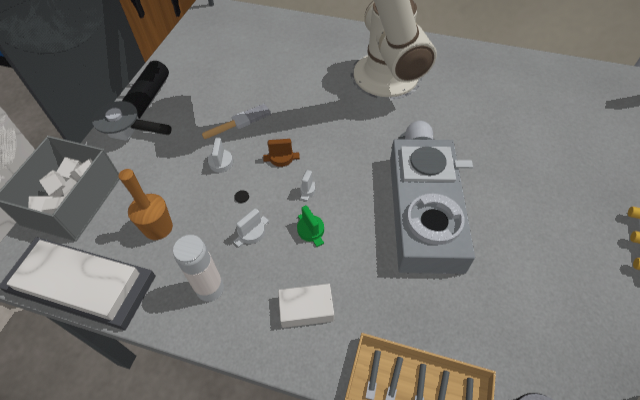

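Five plug-like things appear in top: brown (369,260), green (310,182), large grey (363,166), plain grey (429,234), small grey (328,227). The grey one at (363,166) fits, being large, aluminium and lugged. The open port is at (195,203); the other end of the box is closed. I'll confirm this in a crop and measure.

```bash
python3 - <<'E'
from h import *
ims=[]
for n,(x,y) in dict(top=(363,166),scene=(250,228)).items():
    c=capture(n); f=c["frame"][...,::-1]
    ims.append(cv2.resize(f[y-35:y+35,x-35:x+35],(380,380),interpolation=cv2.INTER_CUBIC))
    if n=="top":
        x,y=195,203;ims.append(cv2.resize(f[y-50:y+50,x-50:x+50],(380,380),interpolation=cv2.INTER_CUBIC))
    P=cloud(c,np.ones((400,640),bool))
    near=np.hypot(P[:,0]-.635,P[:,1]+.178)<.07
    for lo,hi in[(.03,.085),(.055,.085),(.01,.026)]:
        Q=P[near&(P[:,2]>lo)&(P[:,2]<hi)]
        if len(Q)<5: continue
        r=cv2.minAreaRect((Q[:,:2]*1000).astype(np.float32)); e=np.linalg.svd(Q[:,:2]-Q[:,:2].mean(0),full_matrices=False)[2][0]
        print(n,lo,len(Q),np.round(r[0]),np.round(r[1]),round(r[2]),"pca",np.degrees(np.arctan2(e[1],e[0])),Q.mean(0).round(3),Q[:,2].max())
    B=P[(P[:,2]>.07)&(P[:,2]<.087)&(P[:,0]>.25)&(P[:,0]<.75)&(P[:,1]>.02)&(P[:,1]<.32)]
    print("box",cv2.minAreaRect((B[:,:2]*1000).astype(np.float32)))
    R=P[(P[:,2]>.09)&(P[:,2]<.105)&(np.hypot(P[:,0]-.55,P[:,1]-.21)<.1)]
    (a,b),r=cv2.minEnclosingCircle((R[:,:2]*1000).astype(np.float32)); print("rim",a,b,r,np.median(R[:,2]),len(R))
cv2.imwrite("pics/crop.png",np.hstack(ims[:2]));cv2.imwrite("pics/crop2.png",ims[2])
E
```

```text
top 0.03 196 [ 641. -186.] [16. 61.] 64 pca 153.77222511860361 [ 0.639 -0.184  0.065] 0.07306921582967657
top 0.055 171 [ 642. -186.] [16. 60.] 63 pca 153.77346733265333 [ 0.641 -0.185  0.068] 0.07306921582967657
top 0.01 354 [ 639. -181.] [63. 74.] 28 pca -115.62092720229187 [ 0.64  -0.184  0.02 ] 0.025871894396472212
box ((433.93475341796875, 201.83883666992188), (397.20391845703125, 180.6241912841797), 14.976487159729004)
rim 541.8651733398438 215.70761108398438 60.748172760009766 0.0973645401302722 1105
scene 0.03 361 [ 644. -186.] [18. 59.] 65 pca -27.70396439770208 [ 0.647 -0.183  0.056] 0.07187230479364243
scene 0.055 214 [ 644. -186.] [18. 59.] 66 pca -26.853630373975005 [ 0.645 -0.185  0.065] 0.07187230479364243
scene 0.01 279 [ 650. -181.] [49. 87.] 50 pca -36.88383618159675 [ 0.653 -0.174  0.019] 0.025728290602038656
box ((437.19732666015625, 202.6751708984375), (395.43603515625, 180.69918823242188), 15.033343315124512)
rim 543.207763671875 216.56361389160156 61.655460357666016 0.09600743405283525 1111
```

View pics/crop.png

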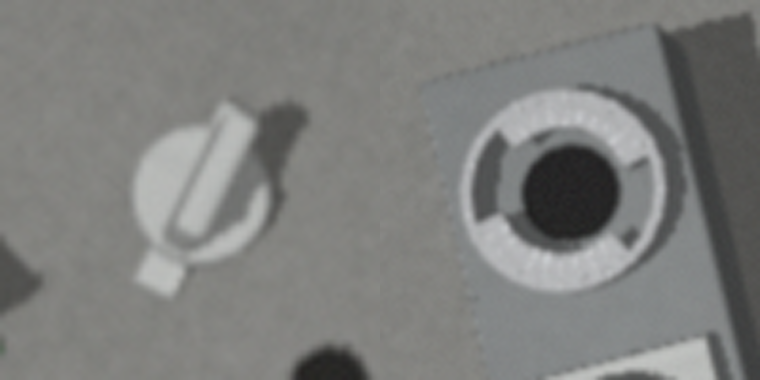

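Crop confirms it: the grey plug has a lug at its foot, lower left, in line with the bar. The port's notches lie left and right in the picture, at about 80° in the world.

```bash
python3 - <<'E'
from h import *
s=sense(); print(s["ee_rot"],s["tcp_pos"],s["joints"],s["time_s"],s["gripper_width"])
for n in["top","scene"]:
    c=capture(n);P=cloud(c,np.ones((400,640),bool))
    R=P[(P[:,2]>.089)&(P[:,2]<.105)];d=np.hypot(R[:,0]-.5425,R[:,1]-.216);R=R[(d>.030)&(d<.065)]
    d=R[:,:2]-[.5425,.216];r=np.hypot(*d.T);a=np.degrees(np.arctan2(d[:,1],d[:,0]))%360
    h=np.histogram(a[(r<.051)&(r>.040)],bins=36,range=(0,360))[0];print(n,h)
    A=np.c_[2*R[r>.056][:,:2],np.ones((r>.056).sum())]; q=R[r>.056][:,:2]
    # outer circle / inner arcs: fit by radius extremes per angle
    o=np.array([[*R[m][np.argmax(r[m])][:2]] for k in range(36) if (m:=(a//10==k)).any()])
    x=np.linalg.lstsq(np.c_[2*o,np.ones(len(o))],(o**2).sum(1),rcond=None)[0];print("outer",x[:2],np.sqrt(x[2]+x[:2]@x[:2]))
    B=P[(P[:,2]>.070)&(P[:,2]<.083)&(P[:,0]>.3)]; u=np.array([np.cos(np.radians(15)),np.sin(np.radians(15))]);v=np.array([-u[1],u[0]])
    D=B[:,:2]-[.5425,.216];D=np.c_[D@u,D@v];m=(np.abs(D[:,0]+.07)<.13)&(np.abs(D[:,1])<.1);D=D[m]
    for sg in(1,-1):
        e=[(k,(sg*D[(D[:,0]//.01)==k,1]).max()*sg) for k in range(-20,6) if ((D[:,0]//.01)==k).sum()>5]
        e=np.array(e); print("edge slope deg",np.degrees(np.arctan(np.polyfit(e[:,0]*.01,e[:,1],1)[0])),np.median(e[:,1]))
E
```

```text
[[-9.48681827e-01 -3.16232174e-01  5.31220210e-05]
 [-3.16232177e-01  9.48681826e-01 -5.61709585e-05]
 [-3.26328316e-05 -7.00872598e-05 -9.99999997e-01]] [ 0.19766608 -0.59289569  0.241586  ] [-5.67480277e+01  2.20381190e+01  4.52706430e-01 -8.39521627e-04
 -6.84102272e+01 -1.48164482e+01] 0.6 0.9980850109572623
top [20 15 15 18 15  0  0  0  0  0  0 13 18 18 18 18 15 16 20 18 18 17 16  0
  0  0  0  0  0 19 16 16 17 16 17 14]
outer [0.54208461 0.21536758] 0.06020434816529863
edge slope deg 0.4873100389495498 0.07370012441017773
edge slope deg 0.08518367874538298 -0.0755515400876916
scene [18 18 18 17 15  0  0  0  0  0  1 16 17 15 14 13 15 14 12 14 13 16 20  0
  0  0  0  0  0 15 14 16 15 20 19 16]
outer [0.54319152 0.21566221] 0.06064752693086052
edge slope deg 0.08391898408957417 0.07338199752286771
edge slope deg 0.03338919169513467 -0.07559159185808137
```

>>> drive_tool(
  rows=[
    [100,28,26,0,0,0,-0.05],
    [100,28,26,0,0,0,-0.05],
    [100,28,26,0,0,0,-0.05],
    [100,28,26,0,0,0,-0.05],
    [100,28,26,0,0,0,-0.05],
  ],
)

```text
time_s: 1.12
tcp_pos: [0.3386, -0.4616, 0.2417]
ee_rot: [[-0.998, -0.069, 0.0], [-0.069, 0.998, -0.0], [-0.0, -0.0, -1.0]]
wrist_force: [1.1, -0.0, -0.0]
gripper_width: 0.996
gripper_force: 0.0
```

>>> drive_tool(
  rows=[
    [100,28,26,0,0,0,-0.05],
    [100,28,26,0,0,0,-0.05],
    [100,28,26,0,0,0,-0.05],
    [100,28,26,0,0,0,-0.05],
    [100,28,26,0,0,0,-0.05],
  ],
)

```text
time_s: 1.53
tcp_pos: [0.4789, -0.3314, 0.2419]
ee_rot: [[-0.984, 0.18, 0.001], [0.18, 0.984, -0.0], [-0.001, -0.0, -1.0]]
wrist_force: [1.2, -1.0, -0.1]
gripper_width: 1.001
gripper_force: 0.0
```

>>> drive_tool(
  rows=[
    [100,28,26,0,0,0,-0.05],
    [100,28,26,0,0,0,-0.05],
    [100,28,26,0,0,0,-0.05],
    [100,28,26,0,0,0,-0.05],
    [100,28,26,0,0,0,-0.05],
  ],
)

```text
time_s: 1.95
tcp_pos: [0.6189, -0.2013, 0.2418]
ee_rot: [[-0.909, 0.417, 0.0], [0.417, 0.909, -0.0], [-0.0, 0.0, -1.0]]
wrist_force: [0.9, 0.0, 0.1]
gripper_width: 0.995
gripper_force: 0.0
```

>>> drive_tool(
  rows=[
    [100,5,3.4,-16,0,0,-0.007],
    [100,5,3.4,-16,0,0,-0.007],
    [100,5,3.4,-16,0,0,-0.007],
    [100,5,3.4,-16,0,0,-0.007],
    [100,5,3.4,-16,0,0,-0.007],
  ],
)

```text
time_s: 2.37
tcp_pos: [0.643, -0.1855, 0.1608]
ee_rot: [[-0.895, 0.447, 0.0], [0.447, 0.895, -0.0], [-0.0, 0.0, -1.0]]
wrist_force: [0.2, -0.3, 0.6]
gripper_width: 0.999
gripper_force: 0.0
```

```bash
cat >> h.py <<'E'
def wcloud(s,c):
    v,u=np.mgrid[:400,:640]; a=(u-c["cx"])/c["fx"]; b=(v-c["cy"])/c["fy"]; th=np.hypot(a,b); th[th==0]=1e-9
    z=c["z_map"]; k=np.tan(th)/th; ok=(z>0)&(th<1.4)
    P=np.stack([a*k*z,b*k*z,z],-1)[ok]; T=np.array(c["T_tool_cam"]); P=P@T[:3,:3].T+T[:3,3]
    return P@np.array(s["ee_rot"]).T+np.array(s["tcp_pos"])
def bar(P,x,y,lo,hi,r=.05):
    Q=P[(np.hypot(P[:,0]-x,P[:,1]-y)<r)&(P[:,2]>lo)&(P[:,2]<hi)]
    q=cv2.minAreaRect((Q[:,:2]*1000).astype(np.float32)); e=np.linalg.svd(Q[:,:2]-Q[:,:2].mean(0),full_matrices=False)[2][0]
    print(len(Q),"rect",np.round(q[0],1),np.round(q[1],1),round(q[2],1),"pca",np.degrees(np.arctan2(e[1],e[0])).round(1),"mean",Q.mean(0).round(4),"zmax",Q[:,2].max().round(4))
E
python3 - <<'E'
from h import *
s=sense();c=capture("wrist");P=wcloud(s,c);cv2.imwrite("pics/w1.png",c["frame"][...,::-1])
for lo,hi in[(.06,.08),(.03,.08),(.015,.025)]: bar(P,.643,-.186,lo,hi)
print(s["tcp_pos"])
E
```

```text
1354 rect [ 638.3 -185.8] [15.6 59. ] 63.7 pca -25.9 mean [ 0.6367 -0.1846  0.0686] zmax 0.0715
1473 rect [ 638.4 -185.6] [15.9 59.3] 63.3 pca -26.1 mean [ 0.6348 -0.1836  0.0666] zmax 0.0715
2160 rect [ 638.1 -185.1] [62.6 61.9] 60.6 pca -117.1 mean [ 0.6373 -0.1843  0.0211] zmax 0.0238
[ 0.64303404 -0.18553132  0.16078861]
```

View pics/w1.png

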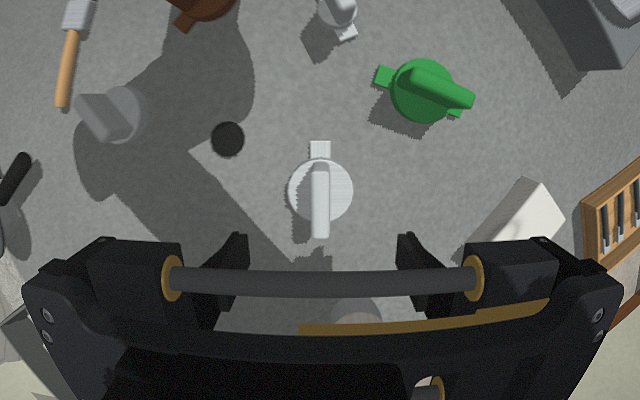

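The plug is centred between the fingers at (320,190), with its bar in line with the pads. I'll descend and grip.

>>> drive_tool(
  rows=[
    [100,-1,0,-25,0,0,0],
    [100,-1,0,-25,0,0,0],
    [100,-1,0,-25,0,0,0],
    [100,0,0,-25,0,0,0],
    [100,0,0,-12,0,0,0],
  ],
)

```text
time_s: 2.83
tcp_pos: [0.6378, -0.1858, 0.0466]
ee_rot: [[-0.894, 0.447, -0.005], [0.447, 0.894, 0.001], [0.005, -0.001, -1.0]]
wrist_force: [-0.3, -0.2, -0.2]
gripper_width: 0.996
gripper_force: 0.0
```

>>> drive_tool(
  rows=[
    [100,0,0,0,0,0,0],
    [0,0,0,0,0,0,0],
    [0,0,0,0,0,0,0],
    [0,0,0,0,0,0,0],
    [0,0,0,0,0,0,0],
  ],
)

```text
time_s: 3.25
tcp_pos: [0.6407, -0.186, 0.0514]
ee_rot: [[-0.895, 0.447, 0.003], [0.447, 0.895, -0.0], [-0.003, 0.001, -1.0]]
wrist_force: [-0.2, -0.4, 0.9]
gripper_width: 0.784
gripper_force: 0.0
```

>>> drive_tool(
  rows=[
    [0,0,0,0,0,0,0],
    [0,0,0,0,0,0,0],
    [0,0,0,0,0,0,0],
    [0,0,0,0,0,0,0],
    [0,0,0,0,0,0,0],
  ],
)

```text
time_s: 3.67
tcp_pos: [0.6397, -0.1859, 0.0496]
ee_rot: [[-0.895, 0.447, -0.0], [0.447, 0.895, 0.0], [0.0, 0.0, -1.0]]
wrist_force: [0.1, 1.0, 0.2]
gripper_width: 0.403
gripper_force: 0.0
```

>>> drive_tool(
  rows=[
    [0,0,0,0,0,0,0],
    [0,0,0,0,0,0,0],
    [0,0,0,0,0,0,0],
    [0,0,0,0,0,0,0],
    [0,0,0,0,0,0,0],
  ],
)

```text
time_s: 4.08
tcp_pos: [0.6395, -0.186, 0.0495]
ee_rot: [[-0.895, 0.447, -0.0], [0.447, 0.895, -0.0], [0.0, -0.0, -1.0]]
wrist_force: [-0.0, -0.5, 0.4]
gripper_width: 0.181
gripper_force: 30.1
```

>>> drive_tool(
  rows=[
    [0,0,0,0,0,0,0],
    [0,0,0,0,0,0,0],
    [0,0,0,5,0,0,0],
    [0,0,0,10,0,0,0],
    [0,0,0,10,0,0,0],
  ],
)

```text
time_s: 4.5
tcp_pos: [0.6391, -0.1857, 0.0744]
ee_rot: [[-0.895, 0.447, -0.002], [0.447, 0.895, 0.0], [0.002, -0.001, -1.0]]
wrist_force: [0.5, -0.3, -3.3]
gripper_width: 0.181
gripper_force: 30.1
```

>>> drive_tool(
  rows=[
    [0,0,0,25,0,0,0.1],
    [0,0,0,30,0,0,0.1],
    [0,0,0,30,0,0,0.1],
    [0,0,0,30,0,0,0.1],
    [0,0,0,30,0,0,0.1],
  ],
)

```text
time_s: 4.92
tcp_pos: [0.6394, -0.1857, 0.222]
ee_rot: [[-0.999, -0.042, 0.001], [-0.042, 0.999, 0.0], [-0.001, 0.0, -1.0]]
wrist_force: [0.9, 0.4, -3.5]
gripper_width: 0.186
gripper_force: 30.1
```

>>> drive_tool(
  rows=[
    [0,-6.5,26.8,0,0,0,0.091],
    [0,-6.5,26.8,0,0,0,0.091],
    [0,-6.5,26.8,0,0,0,0.091],
    [0,-6.5,26.8,0,0,0,0.091],
    [0,-6.5,26.8,0,0,0,0.091],
  ],
)

```text
time_s: 5.33
tcp_pos: [0.6065, -0.0507, 0.2206]
ee_rot: [[-0.88, -0.476, 0.001], [-0.476, 0.88, 0.001], [-0.001, 0.0, -1.0]]
wrist_force: [0.1, 0.9, -3.5]
gripper_width: 0.184
gripper_force: 30.1
```

>>> drive_tool(
  rows=[
    [0,-6.5,26.8,0,0,0,0.091],
    [0,-6.5,26.8,0,0,0,0.091],
    [0,-6.5,26.8,0,0,0,0.091],
    [0,-6.5,26.8,0,0,0,0.091],
    [0,-6.5,26.8,0,0,0,0.091],
  ],
)

```text
time_s: 5.75
tcp_pos: [0.574, 0.0835, 0.2206]
ee_rot: [[-0.581, -0.814, 0.001], [-0.814, 0.581, 0.001], [-0.001, -0.0, -1.0]]
wrist_force: [1.5, 0.8, -4.1]
gripper_width: 0.181
gripper_force: 30.1
```

>>> drive_tool(
  rows=[
    [0,-6.5,26.8,0,0,0,0.091],
    [0,-6.5,26.8,0,0,0,0.091],
    [0,-6.5,26.8,0,0,0,0.091],
    [0,-6.5,26.8,0,0,0,0.091],
    [0,-6.5,26.8,0,0,0,0.091],
  ],
)

```text
time_s: 6.17
tcp_pos: [0.5415, 0.2174, 0.2207]
ee_rot: [[-0.164, -0.987, 0.001], [-0.987, 0.164, 0.001], [-0.001, -0.001, -1.0]]
wrist_force: [0.1, 0.4, -4.0]
gripper_width: 0.181
gripper_force: 30.1
```

>>> drive_tool(
  rows=[
    [0,0,0,0,0,0,0],
    [0,0,0,0,0,0,0],
    [0,0,0,0,0,0,0],
  ],
)

```text
time_s: 6.42
tcp_pos: [0.5419, 0.216, 0.2201]
ee_rot: [[-0.168, -0.986, 0.0], [-0.986, 0.168, 0.0], [-0.0, -0.0, -1.0]]
wrist_force: [0.3, -0.2, -3.2]
gripper_width: 0.183
gripper_force: 30.1
```

```bash
python3 - <<'E'
from h import *
s=sense();print(s["tcp_pos"]);P=None
cs={n:capture(n) for n in("wrist","top","scene")}
def circ(o):
    x=np.linalg.lstsq(np.c_[2*o,np.ones(len(o))],(o**2).sum(1),rcond=None)[0];return x[:2].round(4),np.sqrt(x[2]+x[:2]@x[:2]).round(4)
for n,c in cs.items():
    P=wcloud(s,c) if n=="wrist" else cloud(c,np.ones((400,640),bool))
    for nm,lo,hi,r0 in[("lug",.168,.182,.055),("body",.183,.196,.04),("rim",.09,.104,.066)]:
        d=P[:,:2]-[.542,.216];r=np.hypot(*d.T);m=(P[:,2]>lo)&(P[:,2]<hi)&(r<r0);Q=P[m];r=r[m];a=np.degrees(np.arctan2(*d[m].T[::-1]))
        if len(Q)<15: print(n,nm,len(Q));continue
        o=np.array([Q[k][np.argmax(r[k])][:2] for b in range(-18,18) if (k:=(a//10==b)).any()])
        print(n,nm,len(Q),circ(o),len(o),"mean",Q.mean(0).round(4),"x",np.ptp(Q[:,0]).round(3),"y",Q[:,1].min().round(4),Q[:,1].max().round(4))
cv2.imwrite("pics/w2.png",cs["wrist"]["frame"][...,::-1])
E
```

```text
[0.54193281 0.21601928 0.2201415 ]
wrist lug 1112 (array([0.5397, 0.195 ]), np.float64(0.0234)) 14 mean [0.5348 0.1811 0.1794] x 0.057 y 0.1698 0.2046
wrist body 2828 (array([0.5403, 0.215 ]), np.float64(0.0294)) 24 mean [0.5383 0.2033 0.1913] x 0.063 y 0.1866 0.2313
wrist rim 4516 (array([0.5393, 0.2162]), np.float64(0.0603)) 26 mean [0.5357 0.1991 0.0981] x 0.12 y 0.1558 0.2611
top lug 120 (array([0.5372, 0.1976]), np.float64(0.0247)) 15 mean [0.5359 0.1821 0.1782] x 0.054 y 0.1691 0.2161
top body 204 (array([0.5433, 0.2154]), np.float64(0.0304)) 16 mean [0.5397 0.198  0.1902] x 0.057 y 0.1853 0.2126
top rim 790 (array([0.5411, 0.2139]), np.float64(0.059)) 26 mean [0.537  0.1999 0.0973] x 0.12 y 0.155 0.2572
scene lug 147 (array([0.5311, 0.2218]), np.float64(0.0454)) 17 mean [0.5656 0.2289 0.1767] x 0.034 y 0.1778 0.2646
scene body 69 (array([0.5491, 0.2168]), np.float64(0.0283)) 9 mean [0.5728 0.2119 0.1877] x 0.013 y 0.1925 0.2349
scene rim 819 (array([0.5456, 0.2152]), np.float64(0.0591)) 30 mean [0.5634 0.2132 0.0957] x 0.11 y 0.1554 0.276
```

View pics/w2.png

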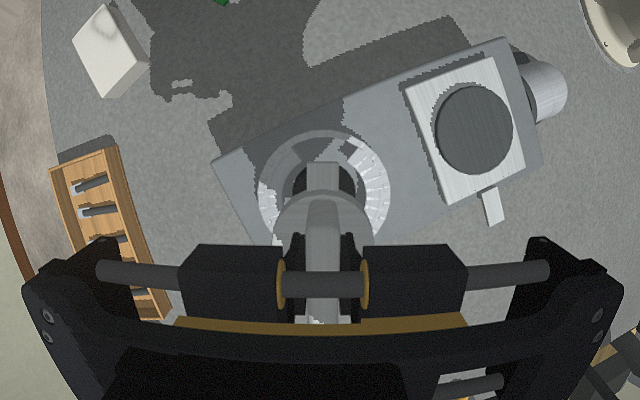

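The plug hangs above the port in line with the notches (lug at (322,175), notch just beyond it), off by about 1–2 mm. I'll lower it.

>>> drive_tool(
  rows=[
    [0,0,0,-20,0,0,0],
    [0,0,0,-20,0,0,0],
    [0,0,0,-20,0,0,0],
    [0,0,0,-5,0,0,0],
    [0,0,0,0,0,0,0],
  ],
)

```text
time_s: 6.98
tcp_pos: [0.5415, 0.2147, 0.1529]
ee_rot: [[-0.17, -0.985, -0.004], [-0.985, 0.17, -0.003], [0.003, 0.003, -1.0]]
wrist_force: [0.1, -0.4, -3.0]
gripper_width: 0.181
gripper_force: 30.1
```

>>> drive_tool(
  rows=[
    [0,0,0,-3,0,0,0],
    [0,0,0,-3,0,0,0],
    [0,0,0,-3,0,0,0],
    [0,0,0,-3,0,0,0],
    [0,0,0,0,0,0,0],
  ],
)

```text
time_s: 7.4
tcp_pos: [0.542, 0.216, 0.1423]
ee_rot: [[-0.168, -0.986, -0.0], [-0.986, 0.168, -0.0], [0.0, 0.0, -1.0]]
wrist_force: [0.4, 0.1, -3.0]
gripper_width: 0.181
gripper_force: 30.1
```

No contact yet, and the plug is already below the rim top. I'll carry on down slowly.

>>> drive_tool(
  rows=[
    [0,0,0,-3,0,0,0],
    [0,0,0,-3,0,0,0],
    [0,0,0,-3,0,0,0],
    [0,0,0,0,0,0,0],
    [0,0,0,0,0,0,0],
  ],
)

```text
time_s: 7.82
tcp_pos: [0.542, 0.216, 0.1332]
ee_rot: [[-0.168, -0.986, -0.001], [-0.986, 0.168, -0.0], [0.001, 0.0, -1.0]]
wrist_force: [-0.5, -0.5, -3.1]
gripper_width: 0.183
gripper_force: 30.1
```

>>> drive_tool(
  rows=[
    [0,0,0,-1,0,0,0],
    [0,0,0,-1,0,0,0],
    [0,0,0,0,0,0,0],
  ],
)

```text
time_s: 8.07
tcp_pos: [0.5421, 0.2161, 0.1314]
ee_rot: [[-0.168, -0.986, -0.0], [-0.986, 0.168, -0.0], [0.0, 0.0, -1.0]]
wrist_force: [0.4, 0.8, -3.3]
gripper_width: 0.178
gripper_force: 30.1
```

>>> drive_tool(
  rows=[
    [0,0,0,-1,0,0,0],
    [0,0,0,0,0,0,0],
  ],
)

```text
time_s: 8.23
tcp_pos: [0.5421, 0.2161, 0.1304]
ee_rot: [[-0.168, -0.986, -0.0], [-0.986, 0.168, -0.0], [0.0, 0.0, -1.0]]
wrist_force: [0.0, 1.0, -3.3]
gripper_width: 0.181
gripper_force: 30.1
```

>>> drive_tool(
  rows=[
    [0,0,0,-0.7,0,0,0],
    [0,0,0,0,0,0,0],
  ],
)

```text
time_s: 8.4
tcp_pos: [0.5422, 0.2161, 0.1298]
ee_rot: [[-0.168, -0.986, -0.0], [-0.986, 0.168, -0.0], [0.0, 0.0, -1.0]]
wrist_force: [0.3, -0.3, -2.9]
gripper_width: 0.185
gripper_force: 30.1
```

>>> drive_tool(
  rows=[
    [0,0,0,-0.7,0,0,0],
    [0,0,0,0,0,0,-0.06],
    [0,0,0,0,0,0,-0.06],
    [0,0,0,0,0,0,-0.06],
    [0,0,0,0,0,0,-0.06],
  ],
)

```text
time_s: 8.82
tcp_pos: [0.5423, 0.216, 0.1295]
ee_rot: [[-0.4, -0.916, 0.0], [-0.916, 0.4, -0.0], [0.0, -0.0, -1.0]]
wrist_force: [-0.8, -1.1, -1.6]
gripper_width: 0.184
gripper_force: 30.1
```

>>> drive_tool(
  rows=[
    [0,0,0,0,0,0,-0.06],
    [0,0,0,0,0,0,-0.06],
    [0,0,0,0,0,0,-0.06],
    [0,0,0,0,0,0,-0.06],
    [0,0,0,0,0,0,-0.06],
  ],
)

```text
time_s: 9.23
tcp_pos: [0.5423, 0.2159, 0.1295]
ee_rot: [[-0.653, -0.757, 0.0], [-0.757, 0.653, -0.0], [0.0, -0.0, -1.0]]
wrist_force: [-1.0, -0.9, -2.6]
gripper_width: 0.181
gripper_force: 30.1
```

>>> drive_tool(
  rows=[
    [0,0,0,0,0,0,-0.06],
    [0,0,0,0,0,0,-0.06],
    [0,0,0,0,0,0,-0.06],
    [0,0,0,0,0,0,-0.06],
    [0,0,0,0,0,0,-0.06],
  ],
)

```text
time_s: 9.65
tcp_pos: [0.5422, 0.216, 0.1295]
ee_rot: [[-0.848, -0.53, 0.0], [-0.53, 0.848, -0.0], [-0.0, -0.0, -1.0]]
wrist_force: [-0.5, -0.8, -2.4]
gripper_width: 0.184
gripper_force: 30.1
```

>>> drive_tool(
  rows=[
    [0,0,0,0,0,0,-0.06],
    [0,0,0,0,0,0,-0.06],
    [0,0,0,0,0,0,-0.06],
    [0,0,0,0,0,0,-0.03],
    [0,0,0,0,0,0,0],
  ],
)

```text
time_s: 10.07
tcp_pos: [0.5423, 0.2161, 0.1295]
ee_rot: [[-0.939, -0.344, 0.0], [-0.344, 0.939, 0.0], [-0.0, -0.0, -1.0]]
wrist_force: [-0.2, -0.4, -2.2]
gripper_width: 0.18
gripper_force: 30.1
```

```bash
python3 -c "
from h import *
s=sense();print(s['moment'],s['wrist_force'],np.degrees(np.arctan2(s['ee_rot'][1][1],s['ee_rot'][0][1])))"
```

```text
[-0.09055872  0.17259838 -0.01781327] [-0.23279892 -0.3871521  -2.23479389] 110.13253584984153
```

>>> drive_tool(
  rows=[
    [0,0,0,0,0,0,-0.03],
    [0,0,0,0,0,0,-0.03],
    [0,0,0,0,0,0,-0.02],
    [0,0,0,0,0,0,-0.02],
    [0,0,0,0,0,0,0],
  ],
)

```text
time_s: 10.48
tcp_pos: [0.5423, 0.2157, 0.1295]
ee_rot: [[-0.968, -0.251, 0.0], [-0.251, 0.968, -0.001], [0.0, -0.001, -1.0]]
wrist_force: [0.1, -3.5, 0.0]
gripper_width: 0.184
gripper_force: 30.8
```

```bash
python3 -c "
from h import *
s=sense();print(s['moment'],s['wrist_force'],np.degrees(np.arctan2(s['ee_rot'][1][1],s['ee_rot'][0][1])))"
```

```text
[-0.79454764  0.09325411  0.75158989] [ 0.13663478 -3.46879561  0.04514581] 104.53236022155863
```

>>> drive_tool(
  rows=[
    [0,0,0,0,0,0,-0.02],
    [0,0,0,0,0,0,-0.01],
    [0,0,0,0,0,0,0],
    [0,0,0,0,0,0,0],
  ],
)

```text
time_s: 10.82
tcp_pos: [0.5424, 0.2158, 0.1296]
ee_rot: [[-0.975, -0.221, 0.001], [-0.221, 0.975, -0.0], [-0.0, -0.001, -1.0]]
wrist_force: [0.1, -5.2, 1.3]
gripper_width: 0.189
gripper_force: 31.6
```

```bash
python3 - <<'E'
from h import *
s=sense();print(s['moment'],s['wrist_force'],np.degrees(np.arctan2(s['ee_rot'][1][1],s['ee_rot'][0][1])))
c=capture("wrist");bar(wcloud(s,c),.542,.216,.135,.165)
c=capture("top");P=cloud(c,np.ones((400,640),bool))
d=P[:,:2]-[.542,.216]
E
```

```text
[-1.20816872 -0.01039111  0.86509871] [ 0.06503834 -5.15196437  1.30379705] 102.75957344378483
3910 rect [539.9 214.6] [36.6 56.1] 88.0 pca 17.2 mean [0.534  0.2154 0.1487] zmax 0.165
```

The torque has levelled off while the tool slips on the bar, so the lugs are at the stops. I'll release straight away, then rise.

>>> drive_tool(
  rows=[
    [50,0,0,0,0,0,0],
    [60,0,0,0,0,0,0],
    [60,0,0,0,0,0,0],
    [60,0,0,0,0,0,0],
    [60,0,0,0,0,0,0],
  ],
)

```text
time_s: 11.33
tcp_pos: [0.5422, 0.2166, 0.1291]
ee_rot: [[-0.976, -0.219, 0.0], [-0.219, 0.976, 0.001], [-0.0, 0.001, -1.0]]
wrist_force: [0.2, 0.1, -0.3]
gripper_width: 0.481
gripper_force: 0.0
```

>>> drive_tool(
  rows=[
    [60,0,0,10,0,0,0],
    [60,0,0,25,0,0,0],
    [60,0,0,35,0,0,0],
    [60,0,0,35,0,0,0],
    [60,0,0,20,0,0,0],
  ],
)

```text
time_s: 11.75
tcp_pos: [0.5436, 0.2168, 0.2595]
ee_rot: [[-0.975, -0.22, 0.006], [-0.22, 0.975, 0.003], [-0.007, 0.002, -1.0]]
wrist_force: [0.1, -0.1, 0.5]
gripper_width: 0.598
gripper_force: 0.0
```

>>> drive_tool(
  rows=[
    [60,0,0,0,0,0,0],
    [60,0,0,0,0,0,0],
    [60,0,0,0,0,0,0],
  ],
)

```text
time_s: 12.0
tcp_pos: [0.5416, 0.216, 0.2538]
ee_rot: [[-0.976, -0.22, -0.001], [-0.22, 0.976, 0.0], [0.001, 0.0, -1.0]]
wrist_force: [-0.7, 0.4, -0.4]
gripper_width: 0.603
gripper_force: 0.0
```

```bash
python3 - <<'E'
from h import *
s=sense();c=capture("wrist");P=wcloud(s,c)
bar(P,.542,.216,.138,.155,.045)
f=c["frame"][...,::-1];cv2.imwrite("pics/w3.png",f)
E
```

```text
1247 rect [542.  217.3] [59.4 16.8] 17.4 pca 17.3 mean [0.5404 0.2169 0.1485] zmax 0.1511
```

View pics/w3.png

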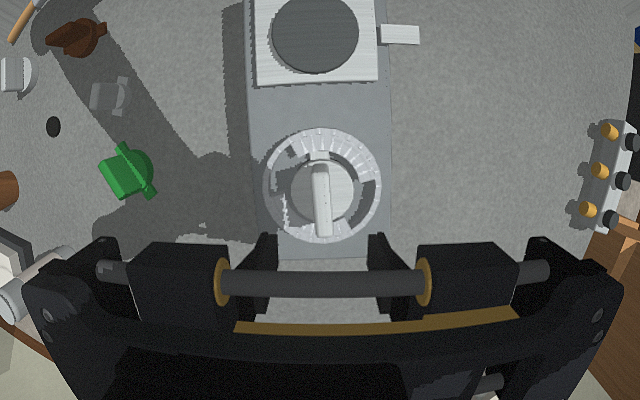

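The plug sits in the port with its bar nearly along the box. The bar reads 17.3°, and the box about 15.2° earlier. I'll check the box angle in this same view.

```bash
python3 - <<'E'
from h import *
s=sense();c=capture("wrist");P=wcloud(s,c);print(s["tcp_pos"])
for n,P in(("wrist",P),("top",cloud(capture("top"),np.ones((400,640),bool)))):
    bar(P,.542,.216,.138,.155,.045)
    u=np.array([np.cos(np.radians(15)),np.sin(np.radians(15))]);v=np.array([-u[1],u[0]])
    D=P[(P[:,2]>.072)&(P[:,2]<.085)][:,:2]-[.5425,.216];D=np.c_[D@u,D@v];D=D[(D[:,0]>-.2)&(D[:,0]<.07)&(np.abs(D[:,1])<.09)]
    for sg in(1,-1):
        e=np.array([(k,(sg*D[(D[:,0]//.01)==k,1]).max()*sg) for k in range(-20,7) if ((D[:,0]//.01)==k).sum()>5])
        e=e[np.abs(e[:,1])>.065]; print(n,"edge",15+np.degrees(np.arctan(np.polyfit(e[:,0]*.01,e[:,1],1)[0])),np.median(e[:,1]),len(e))
    R=P[(P[:,2]>.09)&(P[:,2]<.105)];d=R[:,:2]-[.542,.216];r=np.hypot(*d.T);k=(r<.066)&(r>.03);R=R[k];r=r[k];a=np.degrees(np.arctan2(*d[k].T[::-1]))
    o=np.array([R[m][np.argmax(r[m])][:2] for b in range(-18,18) if (m:=(a//10==b)).any()])
    x=np.linalg.lstsq(np.c_[2*o,np.ones(len(o))],(o**2).sum(1),rcond=None)[0];print("rim",x[:2],np.sqrt(x[2]+x[:2]@x[:2]))
E
```

```text
[0.54146111 0.21582407 0.25306671]
1248 rect [542.  217.3] [59.5 16.8] 17.4 pca 17.2 mean [0.5402 0.2169 0.1484] zmax 0.1513
wrist edge 15.379813918215175 0.07520441259169287 27
wrist edge 15.17163036375099 -0.07379103910455151 26
rim [0.53935573 0.21643318] 0.06045515099908889
63 rect [523.4 209.4] [15.6 15.5] 13.5 pca 137.5 mean [0.5238 0.2087 0.147 ] zmax 0.1504
top edge 15.495777772771394 0.07392334901250278 22
top edge 15.091688215736161 -0.07543245558182861 27
rim [0.54207491 0.21534132] 0.06020685067976992
```

The bar is about 2° short of the stop angle, and the plug sits about 2 mm off the axis, so only one lug is bearing. I'll regrip, centre it and twist again.

>>> drive_tool(
  rows=[
    [60,0,0,-20,0,0,0],
    [60,0,0,-35,0,0,0],
    [60,0,0,-35,0,0,0],
    [60,0,0,-25,0,0,0],
    [60,0,0,-8,0,0,0],
  ],
)

```text
time_s: 12.57
tcp_pos: [0.5393, 0.2143, 0.1257]
ee_rot: [[-0.976, -0.219, -0.009], [-0.219, 0.976, -0.005], [0.01, -0.003, -1.0]]
wrist_force: [-0.5, -0.3, -0.5]
gripper_width: 0.6
gripper_force: 0.0
```

>>> drive_tool(
  rows=[
    [60,0,0,0,0,0,0.04],
    [0,0,0,0,0,0,0],
    [0,0,0,0,0,0,0],
    [0,0,0,0,0,0,0],
    [0,0,0,0,0,0,0],
  ],
)

```text
time_s: 12.98
tcp_pos: [0.5426, 0.2164, 0.1321]
ee_rot: [[-0.966, -0.258, 0.001], [-0.258, 0.966, 0.001], [-0.002, 0.001, -1.0]]
wrist_force: [0.1, -0.2, 1.0]
gripper_width: 0.379
gripper_force: 0.0
```

>>> drive_tool(
  rows=[
    [0,0,0,0,0,0,0],
    [0,0,0,0,0,0,0],
    [0,0,0,0,0,0,0],
    [0,0,0,0,0,0,0],
    [0,0,0,0,0,0,0],
  ],
)

```text
time_s: 13.4
tcp_pos: [0.5423, 0.2157, 0.1316]
ee_rot: [[-0.966, -0.26, 0.0], [-0.26, 0.966, -0.001], [-0.0, -0.001, -1.0]]
wrist_force: [1.2, -2.7, 2.2]
gripper_width: 0.183
gripper_force: 29.8
```

>>> drive_tool(
  rows=[
    [0,-1,0,0,0,0,0],
    [0,-1,-0.5,0,0,0,-0.01],
    [0,0,-0.5,0,0,0,-0.015],
    [0,0,0,0,0,0,-0.015],
    [0,0,0,0,0,0,0],
  ],
)

```text
time_s: 13.82
tcp_pos: [0.542, 0.2157, 0.1318]
ee_rot: [[-0.975, -0.222, 0.004], [-0.222, 0.975, 0.001], [-0.004, 0.0, -1.0]]
wrist_force: [5.3, -1.9, -0.1]
gripper_width: 0.189
gripper_force: 31.0
```

```bash
python3 - <<'E'
from h import *
s=sense();print(s['moment'],s['wrist_force'],np.degrees(np.arctan2(s['ee_rot'][1][1],s['ee_rot'][0][1])))
E
```

```text
[-0.60781321 -1.44371698  0.71681892] [ 5.34717967 -1.88648268 -0.07594937] 102.82143924933608
```

>>> drive_tool(
  rows=[
    [0,1,-0.5,0,0,0,0],
    [0,1,-0.5,0,0,0,0],
    [0,0,0,0,0,0,-0.02],
    [0,0,0,0,0,0,0],
    [0,0,0,0,0,0,0],
  ],
)

```text
time_s: 14.23
tcp_pos: [0.5423, 0.2153, 0.1317]
ee_rot: [[-0.979, -0.202, 0.001], [-0.202, 0.979, 0.002], [-0.002, 0.001, -1.0]]
wrist_force: [-1.8, 5.4, 4.7]
gripper_width: 0.19
gripper_force: 32.1
```

```bash
python3 - <<'E'
from h import *
s=sense();print(s['tcp_pos'],s['moment'],s['wrist_force'],s['gripper_width'],np.degrees(np.arctan2(s['ee_rot'][1][1],s['ee_rot'][0][1])))
c=capture("wrist");P=wcloud(s,c)
bar(P,.542,.216,.1465,.155,.045)
cv2.imwrite("pics/w4.png",cv2.resize(c["frame"][110:260,220:420,::-1],(800,600)))
E
```

```text
[0.54233662 0.21526987 0.13167552] [1.55708735 0.53588586 0.94492503] [-1.83173988  5.37709506  4.67091172] 0.19012277176720177 101.63727396479767
2570 rect [540.5 213.9] [36.7 55.5] 87.1 pca 16.7 mean [0.535  0.215  0.1492] zmax 0.155
```

View pics/w4.png

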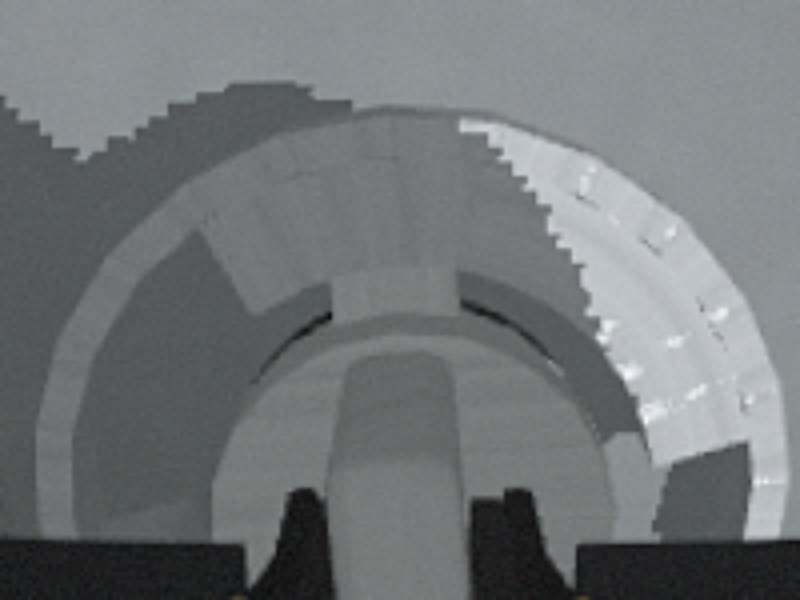

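The lug runs under the rim (top centre), and side force now appears both ways, so both lugs are at their stops. I'll take off the side load and release.

>>> drive_tool(
  rows=[
    [0,0,0.7,0,0,0,0],
    [0,0,0,0,0,0,0],
    [50,0,0,0,0,0,0],
    [60,0,0,0,0,0,0],
    [60,0,0,0,0,0,0],
  ],
)

```text
time_s: 14.7
tcp_pos: [0.5413, 0.2136, 0.13]
ee_rot: [[-0.98, -0.198, -0.003], [-0.198, 0.98, -0.002], [0.003, -0.001, -1.0]]
wrist_force: [-0.6, 0.0, -0.0]
gripper_width: 0.336
gripper_force: 0.0
```

>>> drive_tool(
  rows=[
    [60,0,0,0,0,0,0],
    [60,0,0,0,0,0,0],
    [60,0,0,10,0,0,0],
    [60,0,0,20,0,0,0],
    [60,0,0,25,0,0,0],
  ],
)

```text
time_s: 15.12
tcp_pos: [0.5413, 0.214, 0.1856]
ee_rot: [[-0.98, -0.2, -0.004], [-0.2, 0.98, -0.003], [0.004, -0.002, -1.0]]
wrist_force: [0.8, 0.8, -0.3]
gripper_width: 0.59
gripper_force: 0.0
```

>>> drive_tool(
  rows=[
    [60,0,0,25,0,0,0],
    [60,0,0,25,0,0,0],
    [60,0,0,15,0,0,0],
    [60,0,0,0,0,0,0],
    [60,0,0,0,0,0,0],
  ],
)

```text
time_s: 15.53
tcp_pos: [0.5423, 0.2149, 0.2524]
ee_rot: [[-0.98, -0.2, 0.002], [-0.2, 0.98, 0.002], [-0.002, 0.001, -1.0]]
wrist_force: [-0.4, -0.0, -1.0]
gripper_width: 0.597
gripper_force: 0.0
```

```bash
python3 - <<'E'
from h import *
capture("scene")
s=sense();c=capture("wrist");P=wcloud(s,c);print(s["tcp_pos"],s["wrist_force"])
bar(P,.542,.216,.138,.155,.045)
cv2.imwrite("pics/w5.png",cv2.resize(c["frame"][100:270,220:420,::-1],(700,595)))
E
```

```text
[0.54174851 0.2145645  0.25096726] [ 0.53226347 -0.02459744 -0.02019523]
1262 rect [541.6 217.1] [58.7 16.4] 16.4 pca 17.2 mean [0.5399 0.2167 0.1484] zmax 0.1513
```

View pics/w5.png

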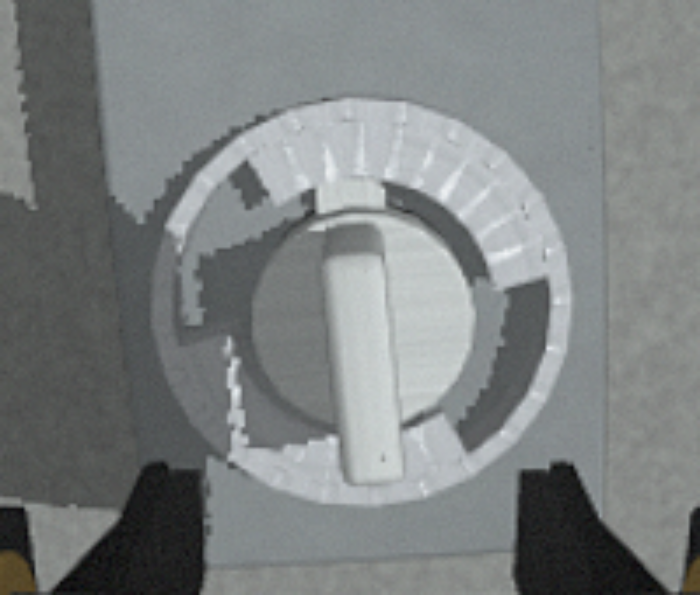

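The bar ended at the same angle after the second twist, the lugs are under the rim, and the plug is seated and released. I'm handing it in.

```bash
python3 -c "
from station import *
print(finish_job())"
```

```text
the job is handed in; nothing more can be done
None
```

The large two-lug plug is in the port, twisted clockwise until it stopped, and released, with the other plugs left alone; the bar reads about 2° short of the box line, and a second twist did not move it. The job is handed in at about 15.6 s of the 43 s.

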